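# Couple the drying nozzle to the bench air outlet

## Task

Get the bench air outlet ready for drying stones: pull the blue sleeve of the air coupler back until it catches and stays back, take the orange air nozzle out of its green holster, and push its steel plug fully home and straight into the coupler so that the sleeve springs forward and locks it. The nozzle can only be taken by its plug while it is in the holster, so lay it on the bench and take it again by its orange body. Let go of it at the end, do not push the sleeve forward yourself, and leave the other things on the bench where they are.

Things in the scene. Friction and masses are not known exactly. Their poses are not given: they have to be found in the camera images.
- mouth (a point): centre of the open mouth of the air coupler, a level steel tube (36 mm outside, bore 26.4 mm) with its axis 65 mm above the bench. +x is the level direction in which the plug goes in and the sleeve is pulled back; +z up. The mouth looks to -x, towards the robot's side (+x within 0.3 rad of the bench's x axis), on the left or the right half of the bench.
- sleeve_mid (a point): middle of the blue sliding sleeve on the coupler tube, on the tube's axis, 65 mm above the bench; moves with the sleeve. A ring with steel bands, 52 mm in outer diameter and 52 mm long, with a flange 60 mm wide and 6 mm thick at its rear (+x) end; can be pinched across from above. Forward, its front edge is 2 mm and its middle 28 mm behind the mouth. Axes as the mouth's.
- sleeve (a joint): how far the sleeve is pulled back, m: 0 fully forward (start), 0.018 fully back, at a stop. A spring pushes it forward with 4 N, rising to 6.5 N. Pulled to the stop and let go, it is caught and stays at 0.009 to 0.014. While it is forward a plug is stopped 13 to 18 mm deep. With it back, a plug pushed in by 37 mm or more frees it: it springs to 0 and locks the plug in.
- coupler: the air outlet as a whole, fixed to the bench; origin on the bench below the mouth's centre, axes as the mouth's. Behind the tube, 95 mm from the mouth, stands a grey manifold block 65 mm long, 84 mm wide and 95 mm high, with a round gauge on top (to 110 mm). Robot fingers fit beside and below the sleeve.
- nozzle_centre (a point): centre of the loose nozzle's orange body, 24 mm above its underside; 0.18 to 0.28 kg. +x points along it to the plug, +z up. The body is a box 44 mm wide (y), 48 mm high, x = -55 to 50 mm, with a flat black mouth on to x = -70 mm. At the start it lies level on the bench in the holster, only collar and plug standing out of the front.
- plug_tip (a point): tip of the nozzle's steel plug, on its axis, 97 mm from nozzle_centre; same axes. Behind it (-x): tapered nose 4 mm; plug 24 mm wide, notched above and below (not at its sides) from 12 to 28 mm, up to 39 mm; a 32 mm collar, 8 mm long, that stops at the mouth when the tip is 39 mm deep; the body. Pushing it in, with the sleeve back, takes under 10 N; let go, it settles 4 mm back and droops a little, locked.
- holster: green metal holster fixed to the bench: walls 60 mm high, 50 mm apart inside, 145 mm long, open on top and in front, closed behind, no floor (the nozzle slides on the bench). Origin on the bench at the middle of its open front; +x points into it (within 0.3 rad of the bench's x): draw the nozzle out along -x. Fingers cannot get between wall and nozzle.
- stone: small litho stone slab, grey with pale top, 150 x 100 x 47 mm, 1.7 kg; bystander, origin under its centre
- tin: steel ink tin with red band, 70 mm wide, 50 mm high; bystander, origin under its centre
- bottle: white plastic bottle, 60 mm wide, 160 mm high; bystander, origin under its centre
- bowl: white bowl, 130 mm wide, 55 mm high; bystander, origin under its centre
- spatula: ink spatula, 200 mm long, lying; bystander
- brush: brush, 180 mm long, lying; bystander

How it is judged:
By the outcome, as a careful person would: the job done as asked, in the order asked, and still so for the second after the job is handed in, with the robot touching nothing.
It also fails if it takes over 72 s, if anything falls off the work surface, if the arm or the gripper's body presses on something with over 40 N, if the wrist force passes 120 N, or if a joint passes its speed limit or range.

## Robot

A 7-joint arm with a two-finger parallel gripper is mounted at the origin on the work surface. World frame = base frame: x ahead of the robot, y to its left, z up, the work surface at z = 0. Lengths are in m, angles in rad, forces in N, time in s.
With the tool pointing down it reaches from about 0.35 to 0.9 m from the base axis. Payload 8.1 kg.
Tool frame: the origin (TCP) lies midway between the tips of the shut fingers; the grasp point (between the pads) lies 19 mm behind it; z points along the fingers, y is the line along which they close (so a half turn about z gives the same grasp; the last joint's range is limited). The gripper opens to 92 mm and grips with 3 to 60 N. Pads are 19 mm wide; open, the fingers measure 130 mm over their backs; the gripper's body (75 mm by 190 mm) begins 47 mm behind the grasp point.
Start: joints at [1.163, 0.434, 0.025, 1.573, -0.012, 1.134, -0.075], TCP at [0.188, -0.596, 0.227] pointing down, gripper open.
Joint ranges: [-2.62, 2.62], [-0.44, 2.09], [-1.27, 1.32], [0.08, 2.57], [-1.32, 4.46], [0.12, 2], [-2.74, 2.74]. Speed limits (rad/s): [2.22, 2.22, 3.01, 3.01, 3.14, 3.14, 3.14].

## Interface

Orientations are given as a rotation vector (axis times angle).
In Python, from cell import observe, get_image, camera_model, sign_off, recognise, silhouettes gives the robot as it stands.
- The arm moves only by the tool apply_moves, never from a script. Its argument "motion" is a list of rows, each an object of numbers: "x", "y", "z": the shift along the world's x, y, z in cm; "yaw": the turn about the world's z in degrees; "hand": the opening, from -1 (shut) to 1 (fully open), so that 0 is half open. In form: [{"x": .., "y": .., "z": .., "yaw": .., "hand": ..}, ...]. A call has 1 to 10 rows; each row is the pose to reach, as a shift and turn from the pose commanded when the call began; what a row does not reach only later rows make up. A row lasts 1/8 s, in which the tool goes at most 62.5 mm and 10.7 degrees, less where a joint would pass 70% of its speed; a pose out of reach is approached as far as the arm can. A call with a gripper value outside its range is refused whole. The fingers move at their own pace and stop on an object; "newtons" is the grip in N (left out, the last holds). Time passes only in rows, so rows that repeat a pose let the fingers close. It gives the time, the measured TCP pose, the force, the opening and the grip force at its end, in the units of the state.
- observe(): the state, without advancing time (a new reading comes with each control period).
- get_image(name): name is "scene" or "side" or "wrist"; returns the picture (420x560x3 uint8, blue, green, red); there is no depth.
- camera_model(name): a dict with "camera_matrix" (3x3 intrinsics, pixels), "T" (4x4, takes a point from camera to world coordinates). Camera axes: x right, y up, looking along -z (the intrinsics and any distortion apply to the point x, -y, -z); pixel columns grow to the right and rows downward; lengths in m; the calibration is good to about 2 mm. The wrist camera is an equidistant fisheye: a pixel r from the principal point sees the ray r / f radians off the axis. A picture is of the moment at which its call begins: read the wrist's pose just before it. camera_model takes no time and is no camera call; for the wrist camera it gives the pose at the moment of the call.
- sign_off(): hands the job in; it is judged then, once.
Trained networks look in the newest picture that a camera, given by its name, has taken for a name from the list of things; names that differ only in an ending like _2 or _b are one class to them, and where a whole thing is asked for, a point or a joint stands for the part that bears it (a point fixed in the world has none). Each returns a list of dicts, best first, with "p" (0 to 1); they miss things now and then, are a little off and sometimes report something else, mostly with a low value. They report only what shows in the picture. A call takes as long as a camera call.
- recognise(query, camera): "rect" ([left, top, right, bottom] in pixels, round what is visible of it).
- silhouettes(query, camera): "mask" (420x560 bool, what is visible of it) and "rect" ([left, top, right, bottom] in pixels, round what is visible of it).
The state is a dict: "clock": time; "joints": joint angles; "dq": joint speeds; "joint_efforts": joint torques, N m; "position": TCP position; "ee_rot": TCP orientation; "force": force on the tool from outside, world axes, zero at the start; "ft_torque": the same for the moment, N m; "width": opening from 0.0 (shut) to 1.0 (fully open); "gripper_force": force on a finger pad.
Only numpy, scipy, OpenCV 4.12 (cv2) and the standard library are available. Lean on these libraries where they do the work, as an engineer would, in place of code of your own. Each camera call takes 0.05 s, during which the arm holds its last target. There are 200 camera calls.

## Working session

There is one attempt and no reset: what is moved stays moved. The work goes in short steps, Python scripts to look and compute and a tool call to move; the robot and the scene stay as the last step left them, time stands still between calls to the robot, and variables do not carry over. Pictures are saved under pics/ and viewed, at most 10 in all, crops included, and the job is handed in when it is done.

Besides the shell and the picture viewer there is one more tool, called after "Request:" as name([rows], argument=value, ...), one row to a line, values as JSON. apply_moves: Moves the arm, as the interface text tells. Its arguments: {"type":"object","properties":{"motion":{"type":"array","items":{"type":"object","properties":{"x":{"type":"number"},"y":{"type":"number"},"z":{"type":"number"},"yaw":{"type":"number"},"hand":{"type":"number"}}}},"newtons":{"type":"number"}},"required":["motion"]}

```bash
ls; mkdir -p pics; python3 - <<'E'
from cell import *
import cv2
for n in("scene","side"):
    im=get_image(n); cv2.imwrite(f"pics/{n}0.png",im)
    m=camera_model(n); print(n,m["camera_matrix"],m["T"],[k for k in m])
    for q in("mouth","sleeve_mid","coupler","nozzle_centre","plug_tip","holster","stone","tin","bottle","bowl"):
        print(q,[(r["rect"],round(r["p"],2)) for r in recognise(q,n)][:2])
print(observe())
E
```

```text
pics
scene [[512.20969826   0.         286.39432751]
 [  0.         512.20969826 217.57137056]
 [  0.           0.           1.        ]] [[-0.62127739 -0.43573837  0.65126529  1.60449255]
 [ 0.78355197 -0.33719715  0.52186627  0.88109699]
 [-0.00779236  0.83452391  0.55091662  0.99608051]
 [ 0.          0.          0.          1.        ]] ['camera_matrix', 'T']
mouth [([183.4, 194.9, 233.4, 254.1], 0.85)]
sleeve_mid [([214.1, 199.9, 232.6, 220.0], 0.68), ([202.3, 164.6, 230.0, 193.9], 0.45)]
coupler [([186.6, 199.2, 232.4, 250.6], 0.74), ([369.5, 280.5, 415.8, 316.7], 0.15)]
nozzle_centre [([289.1, 250.7, 327.9, 279.0], 0.8)]
plug_tip [([296.9, 251.0, 327.3, 275.6], 0.86)]
holster [([213.9, 201.1, 233.4, 221.1], 0.62), ([282.8, 252.6, 327.0, 294.2], 0.59)]
stone [([238.4, 224.3, 291.5, 267.4], 0.75)]
tin [([291.0, 209.0, 308.7, 229.2], 0.58)]
bottle [([152.9, 170.5, 176.4, 214.2], 0.65)]
bowl [([367.8, 280.4, 418.6, 318.1], 0.91)]
side [[405.84689654   0.         289.75096155]
 [  0.         405.84689654 210.42555026]
 [  0.           0.           1.        ]] [[-0.98204304  0.1305
[... 733 characters left out ...]
: array([ 1.16339882,  0.4344822 ,  0.02499903,  1.57322275, -0.01157723,
        1.1339939 , -0.07513111]), 'dq': array([-2.18268675e-03, -1.41745021e-03, -2.04179561e-04,  1.03524268e-03,
       -4.65968050e-06,  2.65921959e-03,  1.21547957e-04]), 'joint_efforts': array([-1.42370766e-05, -6.67684150e+01,  9.84219499e-01, -3.14812624e+01,
       -6.07574335e-02,  3.26148339e-02, -8.95516280e-06]), 'position': array([ 0.18753075, -0.59620686,  0.22674409]), 'ee_rot': array([ 3.10516146e+00,  4.76752674e-01, -3.48969338e-05]), 'force': array([-0.21772927,  0.70801917,  0.33030762]), 'ft_torque': array([ 0.01542918,  0.00955392, -0.00606372]), 'gripper_force': 0.0, 'width': 1.0020234255113867}
```

```bash
python3 -c "
import cv2,numpy as np
"
python3 - <<'E'
import cv2
a=cv2.imread("pics/scene0.png")[160:330,150:420]; cv2.imwrite("pics/s1.png",cv2.resize(a,None,fx=2.95,fy=2.95,interpolation=cv2.INTER_CUBIC))
a=cv2.imread("pics/side0.png")[90:310,140:400]; cv2.imwrite("pics/d1.png",cv2.resize(a,None,fx=2.7,fy=2.7,interpolation=cv2.INTER_CUBIC))
E
```

```text
(no output)
```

View pics/s1.png

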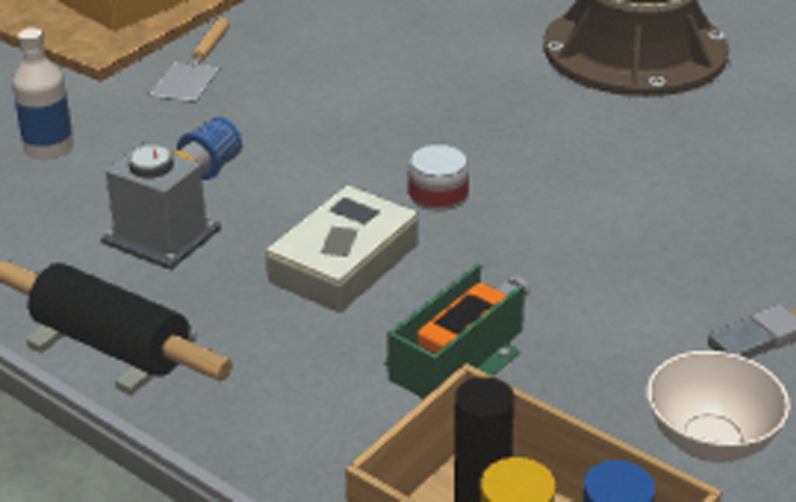

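View pics/d1.png

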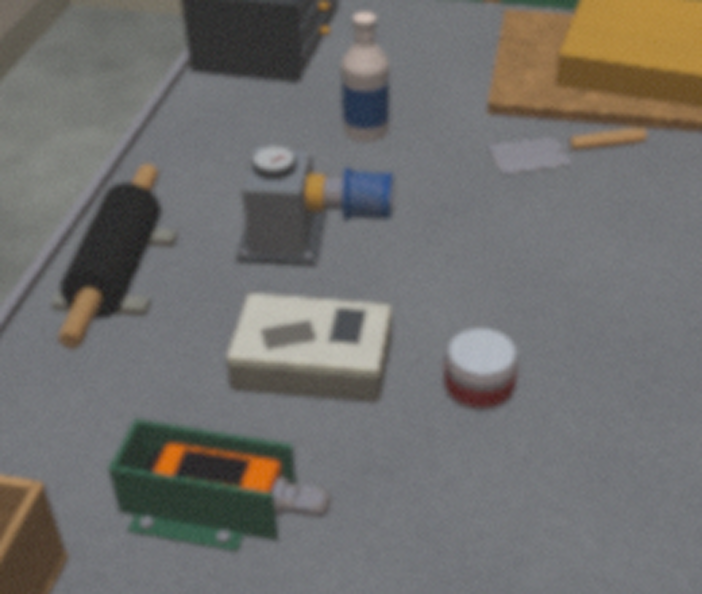

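```bash
cat > h.py <<'E'
import numpy as np, cv2
from cell import *
def ray(m,u,v,fish=False):
    K=m["camera_matrix"];x=(u-K[0,2])/K[0,0];y=(v-K[1,2])/K[1,1]
    if fish:
        r=np.hypot(x,y);d=np.array([x/r*np.sin(r),-y/r*np.sin(r),-np.cos(r)]) if r>0 else np.array([0,0,-1.])
    else: d=np.array([x,-y,-1.])
    return m["T"][:3,3],m["T"][:3,:3]@d
def hit(m,u,v,z,fish=False):
    o,d=ray(m,u,v,fish);return o+d*(z-o[2])/d[2]
def proj(m,P,fish=False):
    K=m["camera_matrix"];p=(np.asarray(P)-m["T"][:3,3])@m["T"][:3,:3];p=p*[1,-1,-1]
    if fish:
        r=np.hypot(p[0],p[1]);s=np.arctan2(r,p[2])/max(r,1e-9);q=p[:2]*s
    else: q=p[:2]/p[2]
    return q*[K[0,0],K[1,1]]+K[:2,2]
E
python3 - <<'E'
from h import *
np.set_printoptions(precision=4,suppress=True)
m=camera_model("side");s=camera_model("scene")
f=lambda u,v,z:hit(m,140+u/2.7,90+v/2.7,z)
g=lambda u,v,z:hit(s,150+u/2.95,160+v/2.95,z)
for n,a in dict(sleeve=(368,194,.065),tubeback=(318,192,.065),gauge=(274,160,.11),plug=(325,499,.028),hol_fr=(295,447,.06),hol_br=(137,425,.06),hol_bl=(112,470,.06),hol_fl=(277,500,.06),stone=(312,332,.047),tin=(481,355,.05),bottlebase=(366,125,0),).items(): print(n,f(*a))
print(g(225,140,.065),g(515,285,.03),g(525,290,.06),g(480,268,.06),g(388,335,.06))
w=camera_model("wrist");print(w, observe()["position"])
E
```

```text
sleeve [ 0.5979 -0.2102  0.065 ]
tubeback [ 0.6532 -0.2029  0.065 ]
gauge [ 0.6966 -0.1896  0.11  ]
plug [0.5494 0.189  0.028 ]
hol_fr [0.5808 0.1637 0.06  ]
hol_br [0.7234 0.1657 0.06  ]
hol_bl [0.7251 0.2186 0.06  ]
hol_fl [0.5801 0.2228 0.06  ]
stone [0.6076 0.0041 0.047 ]
tin [0.4405 0.0075 0.05  ]
bottlebase [ 0.6548 -0.4543  0.    ]
[ 0.5802 -0.2018  0.065 ] [0.561  0.1936 0.03  ] [0.594  0.2275 0.06  ] [0.5921 0.1705 0.06  ] [0.733  0.1631 0.06  ]
{'camera_matrix': array([[325.1923,   0.    , 281.2024],
       [  0.    , 325.1923, 207.8864],
       [  0.    ,   0.    ,   1.    ]]), 'T': array([[ 0.2992,  0.9183,  0.2594,  0.2575],
       [-0.9542,  0.2879,  0.0812, -0.5746],
       [-0.0001, -0.2718,  0.9624,  0.385 ],
       [ 0.    ,  0.    ,  0.    ,  1.    ]])} [ 0.1875 -0.5962  0.2267]
```

Request:
apply_moves([
  {"x": 5, "y": 5, "z": 0},
  {"x": 8, "y": 9, "z": 0},
  {"x": 12, "y": 14},
  {"x": 16, "y": 18.5},
  {"x": 20, "y": 23, "yaw": -3},
  {"x": 24, "y": 28, "yaw": -6},
  {"x": 28, "y": 32, "yaw": -9},
  {"x": 32, "y": 37, "yaw": -12},
  {"x": 34, "y": 39, "yaw": -12},
  {"x": 34, "y": 39, "yaw": -12},
])

```text
schema error: expected keys x, y, z, yaw, hand
```

```bash
python3 - <<'E'
from h import *
np.set_printoptions(precision=4,suppress=True)
o=observe();m=camera_model("wrist");im=get_image("wrist");cv2.imwrite("pics/w1.png",im);np.save("w1.npy",m["T"])
print(o["position"],o["ee_rot"],o["clock"],o["dq"],o["force"])
for q in("sleeve_mid","mouth","coupler"):print(q,[(r["rect"],r["p"]) for r in recognise(q,"wrist")][:2])
E
```

```text
[ 0.1875 -0.5962  0.2267] [ 3.1052  0.4768 -0.    ] 1.1 [-0.0022 -0.0014 -0.0002  0.001  -0.      0.0027  0.0001] [-0.2177  0.708   0.3303]
sleeve_mid []
mouth []
coupler []
```

View pics/w1.png

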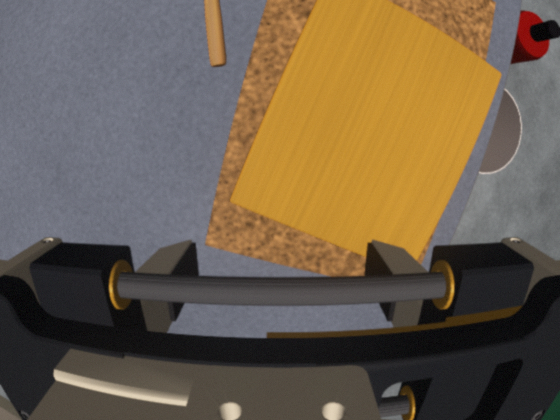

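Request:
apply_moves([
  {"x": 4, "y": 5, "z": 0, "yaw": 0, "hand": 1},
  {"x": 7, "y": 9.5, "z": 0, "yaw": 0, "hand": 1},
  {"x": 10, "y": 14, "z": 0, "yaw": -2, "hand": 1},
  {"x": 13, "y": 19, "z": 0, "yaw": -4, "hand": 1},
  {"x": 16, "y": 23.5, "z": 0, "yaw": -6, "hand": 1},
  {"x": 19, "y": 28, "z": 0, "yaw": -8, "hand": 1},
  {"x": 23, "y": 33, "z": 0, "yaw": -10, "hand": 1},
  {"x": 27, "y": 38, "z": 0, "yaw": -12, "hand": 1},
  {"x": 28, "y": 39, "z": 0, "yaw": -12, "hand": 1},
  {"x": 28, "y": 39, "z": 0, "yaw": -12, "hand": 1},
])

```text
clock: 2.55
position: [0.468, -0.2056, 0.2267]
ee_rot: [3.138, 0.154, -0.0]
force: [-0.9, -0.5, -0.3]
width: 0.999
gripper_force: 0.0
```

```bash
python3 - <<'E'
from h import *
np.set_printoptions(precision=4,suppress=True)
o=observe();m=camera_model("wrist");im=get_image("wrist");cv2.imwrite("pics/w2.png",im);np.save("w2.npy",m["T"])
print(o["position"],o["ee_rot"],o["clock"],o["dq"],o["force"])
for q in("sleeve_mid","mouth","coupler"):print(q,[(r["rect"],r["p"]) for r in recognise(q,"wrist")][:2])
cv2.imwrite("pics/w2c.png",cv2.resize(im[:250,100:460],None,fx=2.2,fy=2.2,interpolation=cv2.INTER_CUBIC))
E
```

```text
[ 0.468  -0.2056  0.2267] [ 3.1378  0.1537 -0.0002] 2.55 [ 0.0413 -0.0079  0.0418  0.0172  0.0069  0.0034  0.0204] [-0.8555 -0.4591 -0.3447]
sleeve_mid [([263.5, 30.2, 328.6, 90.7], 0.84), ([248.9, 0.0, 335.9, 92.9], 0.5)]
mouth [([250.9, 3.0, 339.0, 91.7], 0.91)]
coupler [([247.7, 0.0, 335.8, 92.0], 0.76)]
```

View pics/w2c.png

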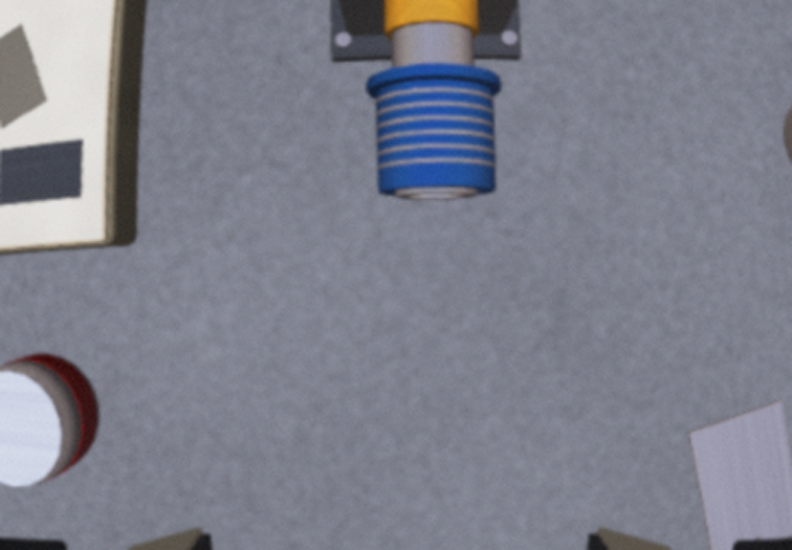

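```bash
cat >> h.py <<'E'
TH=np.linspace(0,2*np.pi,72,endpoint=False);DIR=np.c_[np.cos(TH),np.sin(TH)]
def supp(pts): return (np.asarray(pts,float)@DIR.T).max(0)
def blue(im,roi):
    hsv=cv2.cvtColor(im,cv2.COLOR_BGR2HSV);mk=cv2.inRange(hsv,(98,120,60),(125,255,255))
    z=np.zeros_like(mk);l,t,r,b=map(int,roi);z[t:b,l:r]=mk[t:b,l:r]
    n,lab,st,_=cv2.connectedComponentsWithStats(cv2.morphologyEx(z,cv2.MORPH_CLOSE,np.ones((5,5),np.uint8)))
    return np.argwhere(lab==1+st[1:,4].argmax())[:,::-1]
def circ(x,r,c,yaw,z=.065):
    a=np.linspace(0,2*np.pi,60);e=np.array([np.cos(yaw),np.sin(yaw),0]);n=np.array([-e[1],e[0],0])
    return np.array([c[0],c[1],z])+x*e+r*(np.cos(a)[:,None]*n+np.sin(a)[:,None]*np.array([0,0,1]))
def fit(obs,model,p0,m,fish,scale=.3):
    from scipy.optimize import least_squares
    s=supp(obs)
    f=lambda p:supp([proj(m,q,fish) for q in model(p)])-s
    r=least_squares(f,p0,x_scale=[.01,.01,.05][:len(p0)],diff_step=1e-4,loss="soft_l1");return r.x,np.sqrt(np.mean(r.fun**2)),r.fun
def sleeve(p,back=0): 
    c,y=p[:2],p[2]; return np.r_[circ(.002+back,.026,c,y),circ(.048+back,.03,c,y),circ(.054+back,.03,c,y)]
E
python3 - <<'E'
from h import *
np.set_printoptions(precision=4,suppress=True)
m=camera_model("wrist");im=cv2.imread("pics/w2.png");m["T"]=np.load("w2.npy")
b=blue(im,(240,10,350,120));print(b.min(0),b.max(0),len(b))
print(fit(b,sleeve,[.57,-.21,.08],m,True))
sd=camera_model("side");b=blue(cv2.imread("pics/side0.png"),(250,140,300,190));print(fit(b,sleeve,[.57,-.21,.08],sd,False)[:2])
sd=camera_model("scene");b=blue(cv2.imread("pics/scene0.png"),(200,190,240,230));print(fit(b,sleeve,[.57,-.21,.08],sd,False)[:2])
o=observe();print(o["position"],o["ee_rot"])
E
```

```text
[267  29] [326  87] 2938
(array([ 0.5721, -0.2122,  0.1228]), np.float64(1.72346092471414), array([1.782 , 1.1629, 1.3221, 1.4712, 1.6324, 1.7825, 1.9191, 2.041 ,
       2.1474, 2.2375, 2.064 , 1.8796, 1.7161, 1.5396, 1.369 , 1.2322,
       1.1966, 1.4284, 1.8575, 1.185 , 1.1784, 1.3372, 1.5666, 1.7948,
       1.9236, 1.9768, 2.0148, 2.0376, 2.0585, 2.0808, 2.0873, 2.0168,
       1.797 , 1.5636, 1.3182, 1.2818, 1.2647, 1.3819, 1.5129, 1.6323,
       1.7393, 1.8332, 1.8576, 1.8069, 1.7424, 1.7239, 1.6069, 1.5197,
       1.4996, 1.5862, 1.6403, 1.453 , 1.5057, 1.2395, 1.7599, 1.4425,
       1.4445, 1.5478, 1.6153, 1.6697, 1.6926, 1.774 , 1.8627, 2.0261,
       2.0509, 2.1012, 2.1824, 2.1859, 2.0388, 1.911 , 1.8072, 1.6897]))
(array([ 0.5767, -0.2414,  0.2006]), np.float64(4.161548317971318))
(array([ 0.5727, -0.2266,  0.6261]), np.float64(1.866214886273798))
[ 0.4663 -0.2081  0.2267] [ 3.1376  0.1449 -0.001 ]
```

```bash
python3 - <<'E'
from h import *
np.set_printoptions(precision=4,suppress=True)
m=camera_model("wrist");im=get_image("wrist");b=blue(im,(240,10,350,120))
x,e,_=fit(b,sleeve,[.57,-.21,.08],m,True);print(x,e)
c=x[:2]+.028*np.array([np.cos(x[2]),np.sin(x[2])]);o=observe();print("sleeve mid",c,"delta",c-o["position"][:2],o["position"],np.degrees(x[2]-2*np.arctan2(o["ee_rot"][1],o["ee_rot"][0])),o["clock"])
E
```

```text
[ 0.572  -0.2119  0.1113] 1.7574613655476097
sleeve mid [ 0.5999 -0.2088] delta [ 0.1334 -0.0008] [ 0.4665 -0.2079  0.2267] 1.0860348079831337 2.8
```

Request:
apply_moves([
  {"x": 5, "y": 0, "z": 0, "yaw": 1, "hand": 1},
  {"x": 10, "y": 0, "z": -3, "yaw": 1, "hand": 1},
  {"x": 12.9, "y": 0, "z": -6, "yaw": 1, "hand": 1},
  {"x": 12.9, "y": 0, "z": -11, "yaw": 1, "hand": 1},
  {"x": 12.9, "y": 0, "z": -15, "yaw": 1, "hand": 1},
  {"x": 12.9, "y": 0, "z": -17.9, "yaw": 1, "hand": 1},
  {"x": 12.9, "y": 0, "z": -17.9, "yaw": 1, "hand": 1},
  {"x": 12.9, "y": 0, "z": -17.9, "yaw": 1, "hand": 1},
])

```text
clock: 3.8
position: [0.5971, -0.2071, 0.049]
ee_rot: [3.136, 0.175, 0.002]
force: [0.6, -0.9, 0.6]
width: 1.0
gripper_force: 0.0
```

Request:
apply_moves([
  {"x": 0, "y": 0, "z": 0, "yaw": 0, "hand": -1},
  {"x": 0, "y": 0, "z": 0, "yaw": 0, "hand": -1},
  {"x": 0, "y": 0, "z": 0, "yaw": 0, "hand": -1},
  {"x": 0, "y": 0, "z": 0, "yaw": 0, "hand": -1},
  {"x": 0, "y": 0, "z": 0, "yaw": 0, "hand": -1},
], newtons=25)

```text
clock: 4.42
position: [0.5969, -0.2087, 0.048]
ee_rot: [3.134, 0.174, 0.002]
force: [1.9, -6.6, -1.3]
width: 0.566
gripper_force: 25.0
```

Request:
apply_moves([
  {"x": 0.7, "y": 0.08, "z": 0, "yaw": 0, "hand": -1},
  {"x": 1.4, "y": 0.16, "z": 0, "yaw": 0, "hand": -1},
  {"x": 2.0, "y": 0.23, "z": 0, "yaw": 0, "hand": -1},
  {"x": 2.2, "y": 0.25, "z": 0, "yaw": 0, "hand": -1},
  {"x": 2.2, "y": 0.25, "z": 0, "yaw": 0, "hand": -1},
  {"x": 2.2, "y": 0.25, "z": 0, "yaw": 0, "hand": -1},
])

```text
clock: 5.18
position: [0.6149, -0.2064, 0.0478]
ee_rot: [3.135, 0.173, -0.01]
force: [-12.0, -3.8, 11.6]
width: 0.566
gripper_force: 25.0
```

Request:
apply_moves([
  {"x": 0.3, "y": 0.03, "z": 0, "yaw": 0, "hand": -1},
  {"x": 0.3, "y": 0.03, "z": 0, "yaw": 0, "hand": -1},
  {"x": 0, "y": 0, "z": 0, "yaw": 0, "hand": 1},
  {"x": -0.3, "y": 0, "z": 0, "yaw": 0, "hand": 1},
  {"x": -0.6, "y": 0, "z": 0, "yaw": 0, "hand": 1},
  {"x": -0.6, "y": 0, "z": 0, "yaw": 0, "hand": 1},
])

```text
clock: 5.92
position: [0.6125, -0.2035, 0.0477]
ee_rot: [-3.136, -0.177, 0.0]
force: [0.0, -0.0, 0.4]
width: 0.95
gripper_force: 0.0
```

Request:
apply_moves([
  {"x": -0.5, "y": 0, "z": 6, "yaw": 0, "hand": 1},
  {"x": -3, "y": 0, "z": 12, "yaw": 0, "hand": 1},
  {"x": -9, "y": 0, "z": 18, "yaw": 0, "hand": 1},
  {"x": -14, "y": 0, "z": 18, "yaw": 0, "hand": 1},
  {"x": -14, "y": 0, "z": 18, "yaw": 0, "hand": 1},
  {"x": -14, "y": 0, "z": 18, "yaw": 0, "hand": 1},
  {"x": -14, "y": 0, "z": 18, "yaw": 0, "hand": 1},
])

```text
clock: 6.8
position: [0.4737, -0.2034, 0.2273]
ee_rot: [-3.136, -0.178, -0.0]
force: [0.4, -0.0, -0.3]
width: 1.0
gripper_force: 0.0
```

```bash
python3 - <<'E'
from h import *
np.set_printoptions(precision=4,suppress=True)
m=camera_model("wrist");im=get_image("wrist");cv2.imwrite("pics/w3.png",im);b=blue(im,(220,0,370,130));print(b.min(0),b.max(0))
np.save("w3.npy",m["T"])
for back in(0,.011):print(fit(b,lambda p:sleeve(p,back),[.57,-.21,.08],m,True)[:2])
cv2.imwrite("pics/w3c.png",cv2.resize(im[:130,210:380],None,fx=3,fy=3,interpolation=cv2.INTER_CUBIC))
o=observe();print(o["position"],o["ee_rot"],o["clock"])
E
```

```text
[271  24] [330  82]
(array([ 0.5831, -0.2109,  0.1248]), np.float64(1.4949244648129423))
(array([ 0.5721, -0.2123,  0.1248]), np.float64(1.4949273582772973))
[ 0.4736 -0.2033  0.2271] [-3.1359 -0.1786  0.0005] 6.85
```

View pics/w3c.png

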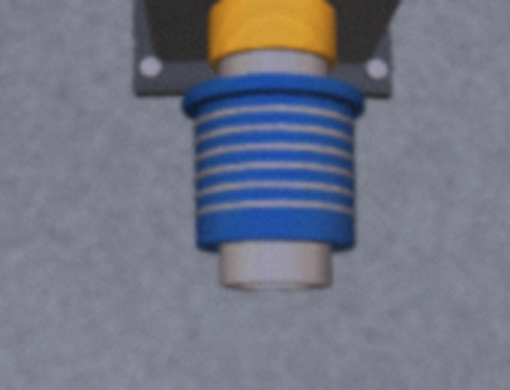

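Request:
apply_moves([
  {"x": -0.5, "y": 5, "z": 0, "yaw": -1, "hand": 1},
  {"x": -1, "y": 11, "z": 0, "yaw": -2, "hand": 1},
  {"x": -2, "y": 17, "z": 0, "yaw": -3, "hand": 1},
  {"x": -3, "y": 23, "z": 0, "yaw": -4, "hand": 1},
  {"x": -4, "y": 29, "z": 0, "yaw": -5, "hand": 1},
  {"x": -4.5, "y": 35, "z": 0, "yaw": -6, "hand": 1},
  {"x": -4.5, "y": 39, "z": 0, "yaw": -6, "hand": 1},
  {"x": -4.5, "y": 39.3, "z": 0, "yaw": -6, "hand": 1},
  {"x": -4.5, "y": 39.3, "z": 0, "yaw": -6, "hand": 1},
  {"x": -4.5, "y": 39.3, "z": 0, "yaw": -6, "hand": 1},
])

```text
clock: 8.1
position: [0.4279, 0.1881, 0.2274]
ee_rot: [3.141, 0.01, -0.001]
force: [-0.5, -0.5, -0.0]
width: 0.998
gripper_force: 0.0
```

```bash
python3 - <<'E'
from h import *
np.set_printoptions(precision=4,suppress=True)
m=camera_model("wrist");im=get_image("wrist");cv2.imwrite("pics/w4.png",im);np.save("w4.npy",m["T"])
o=observe();print(o["position"],o["ee_rot"],o["clock"])
cv2.imwrite("pics/w4c.png",cv2.resize(im[:240,150:410],None,fx=2.5,fy=2.5,interpolation=cv2.INTER_CUBIC))
E
```

```text
[0.4279 0.1881 0.2275] [ 3.141   0.0095 -0.0006] 8.15
```

View pics/w4c.png

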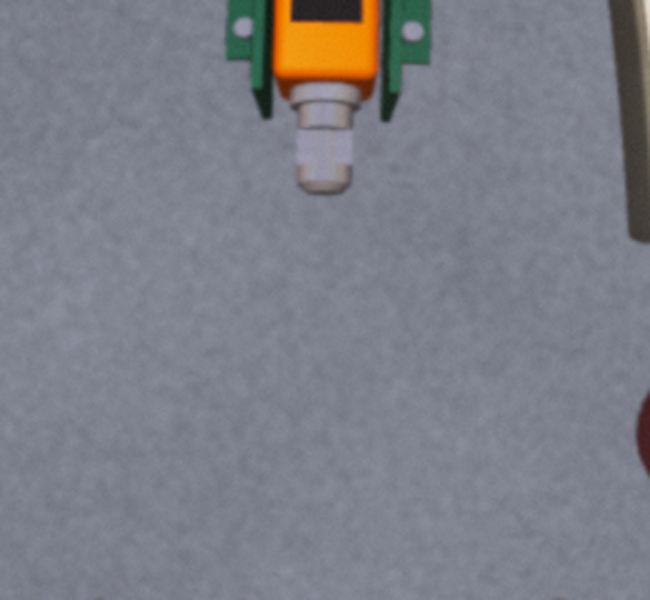

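```bash
python3 - <<'E'
from h import *
np.set_printoptions(precision=4,suppress=True)
m=camera_model("wrist");m["T"]=np.load("w4.npy")
f=lambda u,v,z:print((u,v),hit(m,150+u/2.5,v/2.5,z,True)[:2])
f(324.5,191,.024);f(298,175,.024);f(352,175,.024);f(299.5,115,.024);f(352,115,.024);f(324.5,128,.028);f(324.5,165,.028);f(290,95,.024);f(362,95,.024)
f(275,60,.048);f(378.5,60,.048);f(275,20,.048);f(379.5,20,.048);f(326,80,.048)
print("walls"); f(258,90,.06);f(262,10,.06);f(272,110,.005);f(399,60,.06);f(397,10,.06);f(384,118,0)
E
```

```text
(324.5, 191) [0.548  0.1899]
(298, 175) [0.5553 0.2015]
(352, 175) [0.5554 0.1779]
(299.5, 115) [0.5829 0.201 ]
(352, 115) [0.583 0.178]
(324.5, 128) [0.576 0.19 ]
(324.5, 165) [0.5592 0.1899]
(290, 95) [0.5924 0.2052]
(362, 95) [0.5925 0.1737]
(275, 60) [0.6021 0.2104]
(378.5, 60) [0.6023 0.1679]
(275, 20) [0.6205 0.2107]
(379.5, 20) [0.6207 0.1674]
(326, 80) [0.5929 0.1894]
walls
(258, 90) [0.5857 0.2163]
(262, 10) [0.6209 0.2152]
(272, 110) [0.5898 0.2144]
(399, 60) [0.599  0.1605]
(397, 10) [0.6212 0.1612]
(384, 118) [0.5873 0.1624]
```

Request:
apply_moves([
  {"x": 5, "y": 0.2, "z": -2, "yaw": -1, "hand": 1},
  {"x": 9.5, "y": 0.2, "z": -5, "yaw": -1, "hand": 1},
  {"x": 13.6, "y": 0.2, "z": -8, "yaw": -1, "hand": 1},
  {"x": 13.6, "y": 0.2, "z": -13, "yaw": -1, "hand": 0},
  {"x": 13.6, "y": 0.2, "z": -17, "yaw": -1, "hand": 0},
  {"x": 13.6, "y": 0.2, "z": -20.5, "yaw": -1, "hand": 0},
  {"x": 13.6, "y": 0.2, "z": -22, "yaw": -1, "hand": 0},
  {"x": 13.6, "y": 0.2, "z": -22, "yaw": -1, "hand": 0},
  {"x": 13.6, "y": 0.2, "z": -22, "yaw": -1, "hand": 0},
])

```text
clock: 9.28
position: [0.5646, 0.1915, 0.0092]
ee_rot: [-3.141, 0.015, -0.003]
force: [-0.2, -0.1, 0.2]
width: 0.502
gripper_force: 0.0
```

```bash
python3 - <<'E'
from h import *
np.set_printoptions(precision=4,suppress=True)
o=observe();print(o["position"],o["ee_rot"],o["joints"])
for n,h in(("scene",0),("side",0)):
    get_image(n);m=camera_model(n)
    for q in("brush","bowl","tin"):
        for r in recognise(q,n)[:1]:
            l,t,R,b=r["rect"];print(n,q,r["p"],[hit(m,u,v,.01)[:2] for u,v in((l,t),(l,b),(R,t),(R,b))])
E
```

```text
[0.5646 0.1915 0.0092] [-3.1408  0.0155 -0.0031] [-0.2016  0.6644 -0.3121  1.8282  0.3011  0.6933 -2.265 ]
scene brush 0.88 [array([0.4233, 0.346 ]), array([0.522 , 0.4004]), array([0.3301, 0.4661]), array([0.4341, 0.5134])]
scene bowl 0.65 [array([0.5456, 0.3511]), array([0.6848, 0.4332]), array([0.461 , 0.4598]), array([0.6075, 0.5322])]
scene tin 0.56 [array([ 0.3794, -0.0871]), array([ 0.4865, -0.003 ]), array([ 0.3387, -0.0344]), array([0.4482, 0.0464])]
side brush 0.77 [array([0.508 , 0.3838]), array([0.4798, 0.4948]), array([0.3422, 0.3514]), array([0.3315, 0.4659])]
side bowl 0.96 [array([0.7143, 0.3804]), array([0.6562, 0.5097]), array([0.5706, 0.3523]), array([0.5301, 0.4851])]
side tin 0.6 [array([ 0.4875, -0.0728]), array([0.4673, 0.0503]), array([ 0.4182, -0.0867]), array([0.4037, 0.0376])]
```

Request:
apply_moves([
  {"x": 0, "y": -0.1, "z": -0.1, "yaw": 0, "hand": -1},
  {"x": 0, "y": -0.1, "z": -0.1, "yaw": 0, "hand": -1},
  {"x": 0, "y": -0.1, "z": -0.1, "yaw": 0, "hand": -1},
  {"x": 0, "y": -0.1, "z": -0.1, "yaw": 0, "hand": -1},
  {"x": -0.5, "y": -0.1, "z": -0.1, "yaw": 0, "hand": -1},
  {"x": -1.5, "y": -0.1, "z": -0.1, "yaw": 0, "hand": -1},
  {"x": -1.5, "y": -0.1, "z": -0.1, "yaw": 0, "hand": -1},
], newtons=40)

```text
clock: 10.55
position: [0.5471, 0.1903, 0.0067]
ee_rot: [3.141, -0.014, -0.002]
force: [-1.4, 0.1, -0.7]
width: 0.252
gripper_force: 40.0
```

Request:
apply_moves([
  {"x": -2, "y": 0, "z": 0, "yaw": 0, "hand": -1},
  {"x": -5, "y": 0, "z": 0, "yaw": 0, "hand": -1},
  {"x": -8, "y": 0, "z": 0, "yaw": 0, "hand": -1},
  {"x": -11, "y": 0.1, "z": 0, "yaw": 0, "hand": -1},
  {"x": -13.5, "y": 0.1, "z": 0, "yaw": 0, "hand": -1},
  {"x": -14, "y": 0.1, "z": 0, "yaw": 0, "hand": -1},
  {"x": -14, "y": 0.1, "z": 0, "yaw": 0, "hand": -1},
])

```text
clock: 11.42
position: [0.4089, 0.1914, 0.0069]
ee_rot: [3.142, -0.014, 0.0]
force: [-0.5, 0.5, -0.5]
width: 0.251
gripper_force: 40.0
```

Request:
apply_moves([
  {"x": 0, "y": 0, "z": 0, "yaw": 0, "hand": 0},
  {"x": 0, "y": 0, "z": 0, "yaw": 0, "hand": 0.5},
  {"x": 0, "y": 0, "z": 0, "yaw": 0, "hand": 1},
  {"x": 0, "y": 0, "z": 5, "yaw": 0, "hand": 1},
  {"x": 0, "y": 0, "z": 10, "yaw": 0, "hand": 1},
  {"x": -1, "y": 0, "z": 16, "yaw": 0, "hand": 1},
  {"x": -2, "y": 0, "z": 21, "yaw": 0, "hand": 1},
  {"x": -2, "y": 0, "z": 22, "yaw": 0, "hand": 1},
  {"x": -2, "y": 0, "z": 22, "yaw": 0, "hand": 1},
  {"x": -2, "y": 0, "z": 22, "yaw": 0, "hand": 1},
])

```text
clock: 12.68
position: [0.388, 0.1907, 0.2253]
ee_rot: [3.14, -0.015, -0.004]
force: [-0.8, 0.8, -0.7]
width: 1.001
gripper_force: 0.0
```

```bash
python3 - <<'E'
from h import *
np.set_printoptions(precision=4,suppress=True)
m=camera_model("wrist");im=get_image("wrist");cv2.imwrite("pics/w5.png",im);np.save("w5.npy",m["T"])
o=observe();print(o["position"],o["ee_rot"],o["clock"],o["joints"])
cv2.imwrite("pics/w5c.png",cv2.resize(im[:260,150:410],None,fx=2.3,fy=2.3,interpolation=cv2.INTER_CUBIC))
E
```

```text
[0.3879 0.1908 0.2252] [ 3.1403 -0.0149 -0.0042] 12.725 [-0.1785  0.16   -0.4512  1.9843  0.081   1.0174 -2.2478]
```

View pics/w5c.png

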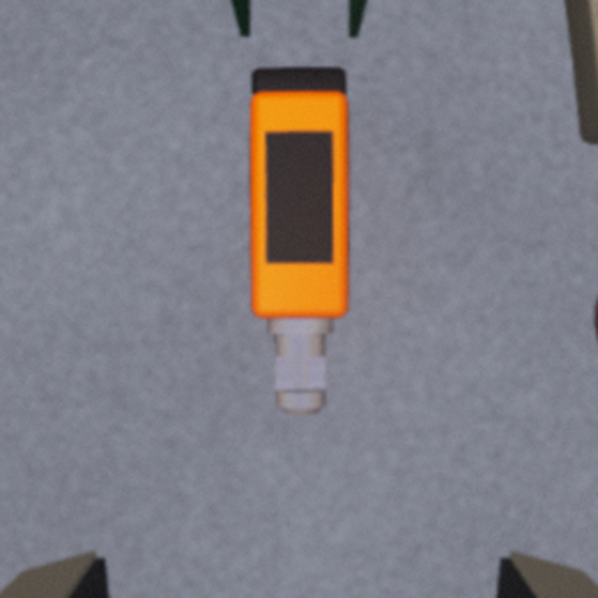

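```bash
cat >> h.py <<'E'
def orange(im,roi):
    hsv=cv2.cvtColor(im,cv2.COLOR_BGR2HSV);mk=cv2.inRange(hsv,(4,130,90),(22,255,255));l,t,r,b=roi
    z=np.zeros_like(mk);z[t:b,l:r]=mk[t:b,l:r]
    n,lab,st,_=cv2.connectedComponentsWithStats(z);return np.argwhere(lab==1+st[1:,4].argmax())[:,::-1]
def body(p,z0=0,z1=.048):
    c,s=np.cos(p[2]),np.sin(p[2])
    return np.array([[p[0]+c*x-s*y,p[1]+s*x+c*y,z] for x in(-.055,.05) for y in(-.022,.022) for z in(z0,z1)])
E
python3 - <<'E'
from h import *
np.set_printoptions(precision=4,suppress=True)
m=camera_model("wrist");im=cv2.imread("pics/w5.png");m["T"]=np.load("w5.npy")
b=orange(im,(230,20,330,160));print(b.min(0),b.max(0))
x,e,_=fit(b,body,[.49,.19,3.14],m,True);print(x,e,x[:2]+.097*np.array([np.cos(x[2]),np.sin(x[2])]))
f=lambda u,v,z:print((u,v),hit(m,150+u/2.3,v/2.3,z,True)[:2])
f(300,413,.024);f(300,318,.048);f(300,91,.048);f(251,200,.048);f(349,200,.048)
E
```

```text
[259  39] [301 138]
[0.4908 0.1906 3.1298] 2.370243618632633 [0.3938 0.1918]
(300, 413) [0.3925 0.191 ]
(300, 318) [0.4405 0.1905]
(300, 91) [0.5439 0.1894]
(251, 200) [0.4939 0.2115]
(349, 200) [0.4934 0.1683]
```

Request:
apply_moves([
  {"x": 4, "y": 0, "z": -3, "yaw": 0, "hand": 1},
  {"x": 8, "y": 0, "z": -6, "yaw": 0, "hand": 1},
  {"x": 10, "y": 0, "z": -11, "yaw": 0, "hand": 1},
  {"x": 10, "y": 0, "z": -16, "yaw": 0, "hand": 1},
  {"x": 10, "y": 0, "z": -20, "yaw": 0, "hand": 1},
  {"x": 10, "y": 0, "z": -21.5, "yaw": 0, "hand": 0.6},
  {"x": 10, "y": 0, "z": -21.5, "yaw": 0, "hand": 0.4},
  {"x": 10, "y": 0, "z": -21.5, "yaw": 0, "hand": 0.3},
])

```text
clock: 13.72
position: [0.4894, 0.1918, 0.0129]
ee_rot: [-3.141, 0.015, -0.003]
force: [0.6, 0.4, 0.6]
width: 0.722
gripper_force: 0.0
```

Request:
apply_moves([
  {"x": 0, "y": 0, "z": 0, "yaw": 0, "hand": -1},
  {"x": 0, "y": 0, "z": 0, "yaw": 0, "hand": -1},
  {"x": 0, "y": 0, "z": 0, "yaw": 0, "hand": -1},
  {"x": 0, "y": 0, "z": 0, "yaw": 0, "hand": -1},
  {"x": 0, "y": 0, "z": 0, "yaw": 0, "hand": -1},
], newtons=50)

```text
clock: 14.35
position: [0.4891, 0.1913, 0.0126]
ee_rot: [-3.141, 0.015, -0.002]
force: [-1.0, -1.4, 7.4]
width: 0.479
gripper_force: 50.0
```

Request:
apply_moves([
  {"x": 0, "y": 0, "z": 4, "yaw": 0, "hand": -1},
  {"x": 0, "y": 0, "z": 9, "yaw": 0, "hand": -1},
  {"x": 0, "y": 0, "z": 14, "yaw": 5, "hand": -1},
  {"x": 0, "y": -1, "z": 18, "yaw": 15, "hand": -1},
  {"x": -1, "y": -4, "z": 20, "yaw": 25, "hand": -1},
  {"x": -1, "y": -7, "z": 20, "yaw": 35, "hand": -1},
  {"x": -2, "y": -10, "z": 20, "yaw": 45, "hand": -1},
  {"x": -2, "y": -13, "z": 20, "yaw": 55, "hand": -1},
  {"x": -3, "y": -16, "z": 20, "yaw": 65, "hand": -1},
  {"x": -3, "y": -19, "z": 20, "yaw": 75, "hand": -1},
])

```text
clock: 15.6
position: [0.4574, 0.0002, 0.2117]
ee_rot: [2.496, 1.908, -0.001]
force: [0.2, -0.5, -1.5]
width: 0.474
gripper_force: 50.0
```

Request:
apply_moves([
  {"x": 0, "y": -3, "z": 0, "yaw": 10, "hand": -1},
  {"x": -1, "y": -6, "z": 0, "yaw": 20, "hand": -1},
  {"x": -1, "y": -9, "z": 0, "yaw": 30, "hand": -1},
  {"x": -1.5, "y": -12, "z": 0, "yaw": 40, "hand": -1},
  {"x": -2, "y": -15, "z": 0, "yaw": 50, "hand": -1},
  {"x": -2, "y": -18, "z": 0, "yaw": 60, "hand": -1},
  {"x": -2.2, "y": -21, "z": 0, "yaw": 70, "hand": -1},
  {"x": -2.2, "y": -22.9, "z": 0, "yaw": 80, "hand": -1},
  {"x": -2.2, "y": -22.9, "z": 0, "yaw": 90, "hand": -1},
  {"x": -2.2, "y": -22.9, "z": 0, "yaw": 100, "hand": -1},
])

```text
clock: 16.85
position: [0.436, -0.228, 0.2116]
ee_rot: [-0.144, -3.138, -0.0]
force: [0.9, 0.4, -1.9]
width: 0.477
gripper_force: 50.0
```

Request:
apply_moves([
  {"x": 0, "y": 0, "z": 0, "yaw": 10, "hand": -1},
  {"x": 0, "y": 0, "z": 0, "yaw": 12.3, "hand": -1},
  {"x": 0, "y": 0, "z": 0, "yaw": 12.3, "hand": -1},
  {"x": 0, "y": 0, "z": 0, "yaw": 12.3, "hand": -1},
  {"x": 0, "y": 0, "z": 0, "yaw": 12.3, "hand": -1},
])

```text
clock: 17.48
position: [0.4365, -0.2276, 0.2118]
ee_rot: [0.184, -3.136, 0.0]
force: [-0.4, 0.4, -2.4]
width: 0.474
gripper_force: 50.0
```

```bash
cat >> h.py <<'E'
def st():
    from scipy.spatial.transform import Rotation as R
    o=observe();A=R.from_rotvec(o["ee_rot"]).as_matrix();x=-A[:,0]  # nozzle +x = -tool x
    yaw=np.arctan2(x[1],x[0]);return o,yaw,A
E
python3 - <<'E'
from h import *
np.set_printoptions(precision=4,suppress=True)
o,y,A=st();print(o["position"],y,A,o["clock"],o["joints"],o["width"])
E
```

```text
[ 0.4365 -0.2276  0.2118] 0.11695581209447554 [[-0.9932 -0.1167 -0.    ]
 [-0.1167  0.9932 -0.0002]
 [ 0.     -0.0002 -1.    ]] 17.475 [ 1.0743  0.3722 -0.9033  1.8563  0.3315  1.072   1.7303] 0.4739448059870869
```

Request:
apply_moves([
  {"x": 0, "y": 0, "z": -5, "yaw": 0, "hand": -1},
  {"x": 0, "y": 0, "z": -10, "yaw": 0, "hand": -1},
  {"x": 0, "y": 0, "z": -14, "yaw": 0, "hand": -1},
  {"x": 0, "y": 0, "z": -15.8, "yaw": 0, "hand": -1},
  {"x": 0, "y": 0, "z": -15.8, "yaw": 0, "hand": -1},
  {"x": 0, "y": 0, "z": -15.8, "yaw": 0, "hand": -1},
  {"x": 0, "y": 0, "z": -15.8, "yaw": 0, "hand": -1},
])

```text
clock: 18.35
position: [0.4375, -0.2282, 0.0551]
ee_rot: [-0.184, 3.134, -0.002]
force: [-0.5, -0.3, -2.9]
width: 0.474
gripper_force: 50.0
```

```bash
python3 - <<'E'
from h import *
np.set_printoptions(precision=4,suppress=True)
o,y,A=st();print(o["position"],y,A[2],o["clock"])
im=get_image("side");cv2.imwrite("pics/side1.png",im);m=camera_model("side")
e=np.array([np.cos(.118),np.sin(.118),0]);M=np.array([.572,-.2115,.065]);T=o["position"]+[0,0,.0114]+.0955*e
for n,P in(("mouth",M),("tip",T),("tip39",T-.039*e),("slmid",M+.039*e)):print(n,P,(proj(m,P)-[210,130])*7)
im2=get_image("scene");s=camera_model("scene");cv2.imwrite("pics/scene1.png",im2)
c=cv2.resize(im[130:200,230:330],None,fx=8,fy=8,interpolation=cv2.INTER_CUBIC)
for P in(M,T,T-.047*e,T+.02*e):
    q=(proj(m,P)-[230,130])*8;cv2.circle(c,tuple(int(v) for v in q),3,(0,255,0),-1)
cv2.imwrite("pics/side1c.png",c)
E
```

```text
[ 0.4375 -0.2282  0.0551] 0.1175805771528954 [-0.002  -0.0015 -1.    ] 18.35
mouth [ 0.572  -0.2115  0.065 ] [524.0208 228.1155]
tip [ 0.5323 -0.2169  0.0665] [617.777  228.6622]
tip39 [ 0.4936 -0.2215  0.0665] [709.2713 232.9561]
slmid [ 0.6107 -0.2069  0.065 ] [433.1436 223.8444]
```

View pics/side1c.png

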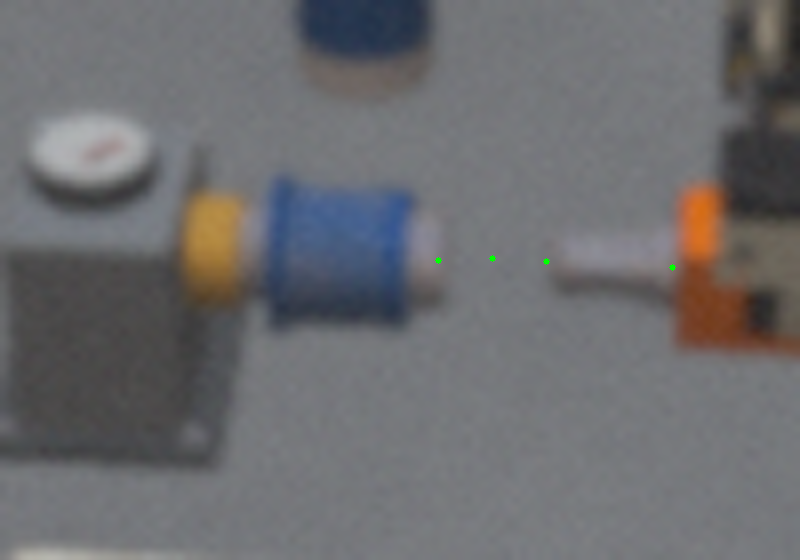

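Request:
apply_moves([
  {"x": 0, "y": 0.05, "z": -0.1, "yaw": 0, "hand": -1},
  {"x": 1.5, "y": 0.22, "z": -0.1, "yaw": 0, "hand": -1},
  {"x": 3.0, "y": 0.4, "z": -0.1, "yaw": 0, "hand": -1},
  {"x": 3.6, "y": 0.47, "z": -0.1, "yaw": 0, "hand": -1},
  {"x": 3.6, "y": 0.47, "z": -0.1, "yaw": 0, "hand": -1},
  {"x": 3.6, "y": 0.47, "z": -0.1, "yaw": 0, "hand": -1},
])

```text
clock: 19.2
position: [0.4721, -0.223, 0.0525]
ee_rot: [0.185, -3.135, -0.0]
force: [0.1, 0.5, -2.0]
width: 0.478
gripper_force: 50.0
```

Request:
apply_moves([
  {"x": 0, "y": 0, "z": 0.1, "yaw": 0, "hand": -1},
  {"x": 0.3, "y": 0.03, "z": 0.1, "yaw": 0, "hand": -1},
  {"x": 0.7, "y": 0.08, "z": 0.1, "yaw": 0, "hand": -1},
  {"x": 1.1, "y": 0.13, "z": 0.1, "yaw": 0, "hand": -1},
  {"x": 1.5, "y": 0.18, "z": 0.1, "yaw": 0, "hand": -1},
  {"x": 1.5, "y": 0.18, "z": 0.1, "yaw": 0, "hand": -1},
])

```text
clock: 19.95
position: [0.4879, -0.2211, 0.0537]
ee_rot: [-0.185, 3.136, 0.0]
force: [1.1, -0.0, -2.4]
width: 0.472
gripper_force: 50.0
```

Request:
apply_moves([
  {"x": 0.5, "y": 0.06, "z": 0, "yaw": 0, "hand": -1},
  {"x": 1.0, "y": 0.12, "z": 0, "yaw": 0, "hand": -1},
  {"x": 1.5, "y": 0.18, "z": 0, "yaw": 0, "hand": -1},
  {"x": 2.0, "y": 0.24, "z": 0, "yaw": 0, "hand": -1},
  {"x": 2.4, "y": 0.28, "z": 0, "yaw": 0, "hand": -1},
  {"x": 2.7, "y": 0.32, "z": 0, "yaw": 0, "hand": -1},
  {"x": 2.9, "y": 0.34, "z": 0, "yaw": 0, "hand": -1},
  {"x": 2.9, "y": 0.34, "z": 0, "yaw": 0, "hand": -1},
])

```text
clock: 20.95
position: [0.5153, -0.2181, 0.0538]
ee_rot: [0.185, -3.134, 0.001]
force: [-7.0, 0.1, 2.1]
width: 0.478
gripper_force: 50.0
```

```bash
python3 - <<'E'
from h import *
np.set_printoptions(precision=4,suppress=True)
o,y,A=st();print(o["position"],y,o["force"],o["clock"])
im=get_image("side");cv2.imwrite("pics/side2.png",im)
for n in("side0","side1","side2"):
    b=blue(cv2.imread(f"pics/{n}.png"),(250,140,300,190));print(n,b.min(0),b.max(0),b.mean(0))
E
```

```text
[ 0.5153 -0.2181  0.0538] 0.11780104639348164 [-7.0326  0.0673  2.0848] 20.95
side0 [268 154] [284 165] [275.8451 157.6338]
side1 [264 153] [280 165] [272.3187 157.7473]
side2 [268 154] [283 165] [276.5862 157.569 ]
```

Request:
apply_moves([
  {"x": 0.2, "y": 0.02, "z": 0, "yaw": 0, "hand": -1},
  {"x": 0.3, "y": 0.03, "z": 0, "yaw": 0, "hand": -1},
  {"x": 0.3, "y": 0.03, "z": 0, "yaw": 0, "hand": -1},
])

```text
clock: 21.38
position: [0.5153, -0.2182, 0.0532]
ee_rot: [0.184, -3.128, 0.001]
force: [-16.9, -0.9, 6.8]
width: 0.476
gripper_force: 50.0
```

Request:
apply_moves([
  {"x": -0.3, "y": -0.03, "z": 0, "yaw": 0, "hand": -1},
  {"x": -0.4, "y": -0.04, "z": 0, "yaw": 0, "hand": -1},
  {"x": -0.4, "y": -0.04, "z": 0, "yaw": 0, "hand": 0.3},
  {"x": -0.4, "y": -0.04, "z": 0, "yaw": 0, "hand": 1},
  {"x": -0.4, "y": -0.04, "z": 0, "yaw": 0, "hand": 1},
  {"x": -0.4, "y": -0.04, "z": 0, "yaw": 0, "hand": 1},
])

```text
clock: 22.12
position: [0.5159, -0.2178, 0.0539]
ee_rot: [-0.185, 3.136, 0.0]
force: [0.7, -0.8, -0.2]
width: 0.866
gripper_force: 0.0
```

Request:
apply_moves([
  {"x": 0, "y": 0, "z": 4, "yaw": 0, "hand": 1},
  {"x": 0, "y": 0, "z": 9, "yaw": 0, "hand": 1},
  {"x": -2, "y": 0, "z": 14, "yaw": 0, "hand": 1},
  {"x": -5, "y": 0, "z": 18, "yaw": 0, "hand": 1},
  {"x": -9, "y": 0, "z": 20, "yaw": 0, "hand": 1},
  {"x": -9, "y": 0, "z": 20, "yaw": 0, "hand": 1},
  {"x": -9, "y": 0, "z": 20, "yaw": 0, "hand": 1},
  {"x": -9, "y": 0, "z": 20, "yaw": 0, "hand": 1},
  {"x": -9, "y": 0, "z": 20, "yaw": 0, "hand": 1},
])

```text
clock: 23.25
position: [0.426, -0.2175, 0.2532]
ee_rot: [0.187, -3.136, -0.002]
force: [0.2, -1.0, 0.3]
width: 1.003
gripper_force: 0.0
```

```bash
python3 - <<'E'
from h import *
o=observe();print(o["position"],o["force"],o["clock"])
im=get_image("side");cv2.imwrite("pics/side3.png",im)
b=blue(im,(250,140,300,190));print(b.min(0),b.max(0),b.mean(0))
cv2.imwrite("pics/side3c.png",cv2.resize(im[110:300,180:440],None,fx=3,fy=3,interpolation=cv2.INTER_CUBIC))
E
```

```text
[ 0.4259843  -0.21747239  0.25318574] [ 0.24216633 -1.00762382  0.33884314] 23.25
[268 154] [283 165] [276.20634921 157.98412698]
```

View pics/side3c.png

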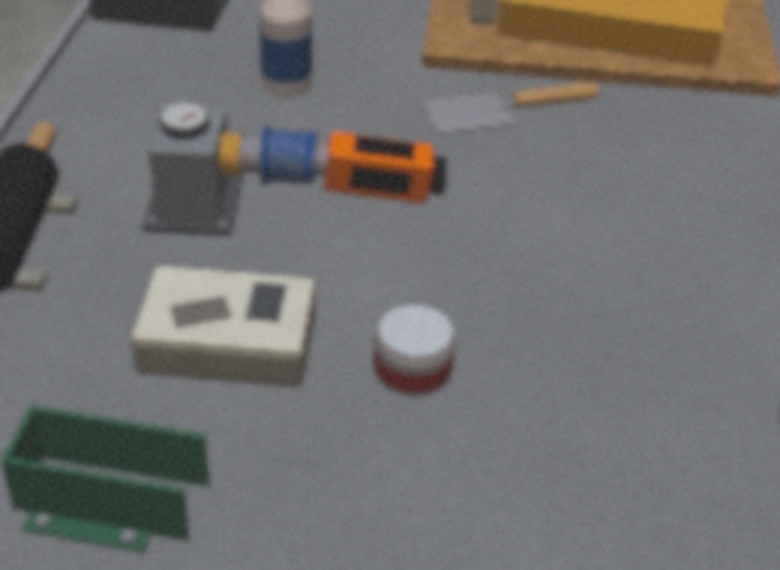

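The picture shows the nozzle in the coupler at about crop (380,165), with the sleeve forward at (288,155). The holster is empty and nothing else has moved.

```bash
python3 -c "
from cell import sign_off
print(sign_off())"
```

```text
the job is handed in; nothing more can be done
None
```

The nozzle's plug is pushed home in the coupler, the sleeve sprang forward by itself to lock it, and the arm has let go and moved clear; I handed the job in at about 23 s, but no verdict came back.

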